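Tip a standing specimen onto the viewing field and switch on its lamp

ROBOT

A 7-joint arm with a two-finger parallel gripper is mounted at the origin on a cart in front of the work surface, level with it; the furniture and walls round the work are solid. World frame = base frame: x ahead of the robot, y to its left, z up, the work surface at z = 0. Lengths are in m, angles in rad, forces in N, time in s.
With the tool pointing down it reaches from about 0.425 to 0.875 m from the base axis. Payload 4.7 kg.
Tool frame: the origin (TCP) lies at the very end of the fingers, on their centre line; the grasp point (between the pads) lies 19 mm behind it (ctrl.grasp_offset is the distance from the TCP to the grasp point, in m); z points along the fingers, y is the direction in which the jaws open and shut (so a half turn about z gives the same grasp; the last joint's range is limited). The gripper opens to 87 mm and grips with 3 to 60 N. Pads are 19 mm wide; open, the fingers measure 117 mm over their backs; the gripper's body (75 mm by 190 mm) begins 51 mm behind the grasp point.
Start: joints at [-1.308, 0.321, -0.07, 1.45, 0.023, 1.371, -0.057], TCP at [0.16, 0.63, 0.223] pointing down, gripper open.
Joint ranges: [-2.86, 2.86], [-0.3, 2.09], [-1.38, 1.24], [0.06, 2.45], [-1.56, 4.7], [0.09, 2.05], [-2.69, 2.69]. Speed limits (rad/s): [2.57, 2.57, 3.14, 3.14, 3.14, 3.14, 3.14].

INTERFACE

Orientations are given as a rotation vector (axis times angle).
In Python, from bench import ctrl gives the robot as it stands.
- The arm moves only by the shell command python3 -m creep 'ROWS' [FORCE]. ROWS is JSON, a list that holds one entry, the list of rows, each a list of 7 numbers: the opening, from 0 (shut) to 1 (fully open), then the shift along the tool's x, y, z in mm, then the turn, a rotation vector about the tool's x, y, z in rad. In form: [[[grip, dx, dy, dz, rx, ry, rz], ...]]. A call has 1 to 5 rows; each row is the pose to reach, as a shift and turn from the pose commanded when the call began, along the tool's axes at that moment; what a row does not reach only later rows make up. A row lasts 1/10 s, in which the tool goes at most 50 mm and 8.59 degrees, less where a joint would pass 70% of its speed; a pose out of reach is approached as far as the arm can. A call with a gripper value outside its range is refused whole. The fingers move at their own pace and stop on an object; FORCE is the grip in N (left out, the last holds). Time passes only in rows, so rows that repeat a pose let the fingers close. It gives the time, the measured TCP pose, the force and the opening at its end, in the units of the state.
- ctrl.get_state(): the state, without advancing time (a new reading comes with each control period).
- ctrl.get_image(name): name is "side" or "top"; returns the picture (400x640x3 uint8, red, green, blue); there is no depth.
- ctrl.camera_params(name): a dict with "K" (3x3 intrinsics, pixels), "pose" (4x4, takes a point from camera to world coordinates). Camera axes: x right, y down, z forward; pixel columns grow to the right and rows downward; lengths in m; the calibration is good to about 2 mm. A picture is of the moment at which its call begins. camera_params takes no time and is no camera call.
- ctrl.close_job(): hands the job in, once; it reports no verdict.
The state is a dict: "time": time; "joint_positions": joint angles; "qd": joint speeds; "joint_torque": joint torques, N m; "position": TCP position; "tool_rot": TCP orientation; "ft_force": force on the tool from outside, world axes, zero at the start; "torque": the same for the moment, N m; "grip_width": opening from 0.0 (shut) to 1.0 (fully open).
Only numpy, scipy, OpenCV 4.12 (cv2) and the standard library are available. Lean on these libraries where they do the work, as an engineer would, in place of code of your own. Each camera call takes 0.05 s, during which the arm holds its last target. There are 200 camera calls.

TASK

Push the taller of the two standing specimen blocks over, away from you, so that it comes to lie flat with the insect face up and wholly inside the outline it stands at; do not pick it up. Then press the round lamp button on the stand fully down and let it go. Leave the short block standing and everything else where it is.

Things in the scene. Friction and masses are not known exactly. Their poses are not given: they have to be found in the camera images.
- stage: fixed viewing stand: light grey plate, local x -90 to +115 mm, y -150 to +150 mm, top face 12 mm above the bench, with a lamp bar rising 33 mm above the plate along its far (+x) edge. Origin on the bench under the plate; x points away from the robot to the lamp bar, y left, z up. Two equal outlines are drawn on it side by side; the button stands left of them.
- frame_left (a point): centre of the left outline, on the plate's top face (stage x +10, y +45 mm). Inside the 3 mm dark line it is 110 mm long (along the stage's x) and 60 mm wide (along y). Axes as the stage.
- frame_right (a point): centre of the right outline, same size (stage x +10, y -45 mm). Axes as the stage.
- tall_centre (a point): centre of the tall specimen block (clear resin with a large beetle on an opaque beige base), 34 x 70 x 22 mm, 62 g nominal, standing on its small end, 70 mm high, at the robot-side end of either outline. Own axes: x along the 34 mm width, y the 70 mm length (up while standing), z the 22 mm thickness, out of the clear insect face (to the robot while standing, within 6 degrees of the stage's -x).
- tall_block: the same tall block; this point is the centre of its beige base face, 11 mm from the block's centre. That face looks to the lamp bar; its foot edge stands 7 to 17 mm inside the outline's near line, the rest of the foot on or behind the line. Pushed slowly near the top, the block pivots on this edge with little slip, and falls by itself once it leans more than 18 degrees.
- short_centre (a point): centre of the short specimen block, 30 x 46 x 21 mm, standing on its small end (46 mm high) in the other outline; it stays as it is. Own axes as for the tall block.
- lamp_button (a joint): travel of the lamp button in m: 0 released, 0.006 fully down; it springs back when let go and takes 4 N to go fully down
- lamp_button_top (a point): centre of the top of the dark round lamp button, 28 mm across, in an aluminium housing on the left side of the stand; it is pressed straight down
- tall_corner_a (a point): corner of the tall block's beige base face, at x, y = +17, +35 mm in its own axes (on the base plane)
- tall_corner_b (a point): corner of the tall block's beige base face, at x, y = +17, -35 mm in its own axes (on the base plane)
- tall_corner_c (a point): corner of the tall block's beige base face, at x, y = -17, -35 mm in its own axes (on the base plane)
- tall_corner_d (a point): corner of the tall block's beige base face, at x, y = -17, +35 mm in its own axes (on the base plane)
- loupe: folding pocket loupe, 38 x 30 x 18 mm, lying on the right side of the stand's plate; a bystander. Origin at its underside
- dropper: small white dropper bottle, 33 mm across, 85 mm high, on the bench to the left; a bystander. Origin at its underside
- tape_roll: roll of tape lying flat, 96 mm across, 25 mm high, on the bench to the left; a bystander. Origin at its underside
- vial: specimen vial, 23 mm across, 60 mm high, on the bench to the right; a bystander. Origin at its underside
- forceps: steel forceps, 118 mm long, 11 mm high, on the bench to the right; a bystander. Origin at its underside
- spray_bottle: milky trigger spray bottle, 197 mm high, at the back right of the bench; a bystander. Origin at its underside
- marker_pen: marker pen, 135 mm long, lying at the back of the bench; a bystander. Origin at its underside
Not all that is in view belongs to the job. Leave any red or yellow look-alike of the tall_block alone. What is shaped like the part that bears short_centre but black is not meant.

How it is judged:
On the way, in this order (a step that is already met when the one before it is completed fails the run):
1. the tall block lies flat inside its outline, insect face up (angle between tall_centre's own z axis and vertical below 0.08 rad and height (world z) of tall_centre below 0.027 m and ((x of tall_corner_a in the frame of frame_left between -0.058 and 0.058 m and y of tall_corner_a in the frame of frame_left between -0.033 and 0.033 m and x of tall_corner_b in the frame of frame_left between -0.058 and 0.058 m and y of tall_corner_b in the frame of frame_left between -0.033 and 0.033 m and x of tall_corner_c in the frame of frame_left between -0.058 and 0.058 m and y of tall_corner_c in the frame of frame_left between -0.033 and 0.033 m and x of tall_corner_d in the frame of frame_left between -0.058 and 0.058 m and y of tall_corner_d in the frame of frame_left between -0.033 and 0.033 m) or (x of tall_corner_a in the frame of frame_right between -0.058 and 0.058 m and y of tall_corner_a in the frame of frame_right between -0.033 and 0.033 m and x of tall_corner_b in the frame of frame_right between -0.058 and 0.058 m and y of tall_corner_b in the frame of frame_right between -0.033 and 0.033 m and x of tall_corner_c in the frame of frame_right between -0.058 and 0.058 m and y of tall_corner_c in the frame of frame_right between -0.033 and 0.033 m and x of tall_corner_d in the frame of frame_right between -0.058 and 0.058 m and y of tall_corner_d in the frame of frame_right between -0.033 and 0.033 m)) and linear speed of tall_block below 0.02 m/s and angular speed of tall_block below 0.2 rad/s), for 0.2 s.
2. the lamp button is pressed fully down (value of joint lamp_button above 0.0045 m), for 0.05 s.
At the end, for the whole second after the job is handed in: the tall block lies flat (0.08 rad) and at rest, insect face up, its base corners inside the outline or on its 3 mm line; the button was pressed after that (over 4.5 mm) and is released; the short block stands within 8 mm of its place, the bystanders within 20 mm (all of step 1 and value of joint lamp_button below 0.0015 m and angle between short_centre's own y axis and vertical below 0.1 rad and distance of short_centre from where it was at the start of the episode below 0.008 m and distance of each of loupe, dropper, tape_roll, vial, forceps, spray_bottle, marker_pen from where it was at the start of the episode below 0.02 m); the robot touches nothing.
It fails at once if the tall block is lifted or carried: its centre rises clearly above the height of tipping, or its upright or lying body leaves the plate (height (world z) of tall_centre above 0.06 m or (height (world z) of tall_block above 0.055 m and angle between tall_centre's own y axis and vertical below 0.1 rad) or (height (world z) of tall_centre above 0.035 m and angle between tall_centre's own z axis and vertical below 0.15 rad)).
It fails at once if the button is pressed while the tall block has not yet been tipped over (value of joint lamp_button above 0.003 m and angle between tall_centre's own z axis and vertical above 0.3 rad).
It fails at once if the short block is shifted or tipped (distance of short_centre from where it was at the start of the episode above 0.008 m or angle between short_centre's own y axis and vertical above 0.2 rad).
It fails at once if a bystander is shifted (distance of any of loupe, dropper, tape_roll, vial, forceps, spray_bottle, marker_pen from where it was at the start of the episode above 0.02 m).
It also fails if it takes over 40 s, if anything falls off the work surface, if the arm or the gripper's body presses on something with over 40 N, if the wrist force passes 120 N, or if a joint passes its speed limit or range.

## Working session

There is one attempt and no reset: what is moved stays moved. The work goes in short steps, Python scripts to look and compute and a shell command to move; the robot and the scene stay as the last step left them, time stands still between calls to the robot, and variables do not carry over. Pictures are saved under pics/ and viewed, about 8 in all and at most 12, crops included, and the job is handed in when it is done.

```bash
mkdir -p pics; ls; python3 - <<'E'
from bench import ctrl
import cv2
for n in("top","side"):
    cv2.imwrite(f"pics/{n}0.png",ctrl.get_image(n)[:,:,::-1]); p=ctrl.camera_params(n);print(n,p["K"],p["pose"])
s=ctrl.get_state();print(s)
E
```

```text
pics
top [[396.98829722   0.         326.76207688]
 [  0.         396.98829722 196.71324813]
 [  0.           0.           1.        ]] [[ 0.0116849  -0.99789319  0.06381728  0.49956815]
 [-0.99962833 -0.0132296  -0.02383635  0.039472  ]
 [ 0.02463041 -0.06351504 -0.99767689  1.37139687]
 [ 0.          0.          0.          1.        ]]
side [[396.21043901   0.         318.79188535]
 [  0.         396.21043901 194.42660087]
 [  0.           0.           1.        ]] [[ 0.84220014 -0.32531519  0.4299639   0.01670714]
 [-0.53895134 -0.53040523  0.65437126 -0.84993338]
 [ 0.01517819 -0.78284118 -0.62203642  0.91740294]
 [ 0.          0.          0.          1.        ]]
{'time': 0.1, 'joint_positions': array([-1.30786504,  0.32174651, -0.07004927,  1.45155941,  0.02257173,
        1.3708219 , -0.0569185 ]), 'qd': array([-0.00060283, -0.00140474, -0.00026283, -0.00366303, -0.00178774,
        0.00021401, -0.00066355]), 'joint_torque': array([-6.32848914e-04, -4.92570627e+01, -4.06121146e-01, -3.13400066e+01,
       -6.42038626e-02,  3.95869219e-02,  7.54023267e-05]), 'position': array([0.16001067, 0.6294737 , 0.22156893]), 'tool_rot': array([-3.89884713e-01, -3.11716439e+00,  2.73897359e-03]), 'ft_force': array([-0.83930885,  0.23343273,  0.83270348]), 'torque': array([ 0.0073465 , -0.03737635,  0.02307522]), 'grip_width': 1.0027517828488386}
```

View pics/top0.png

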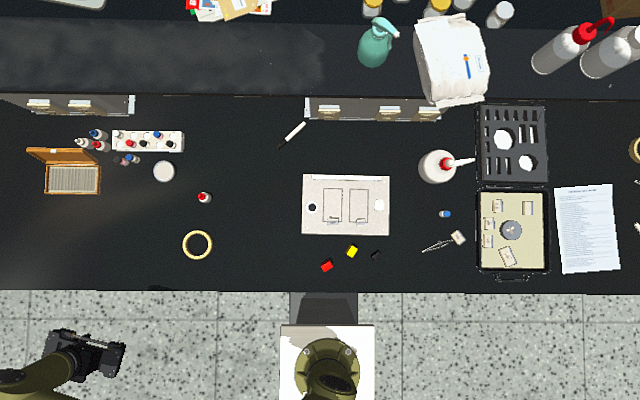

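View pics/side0.png

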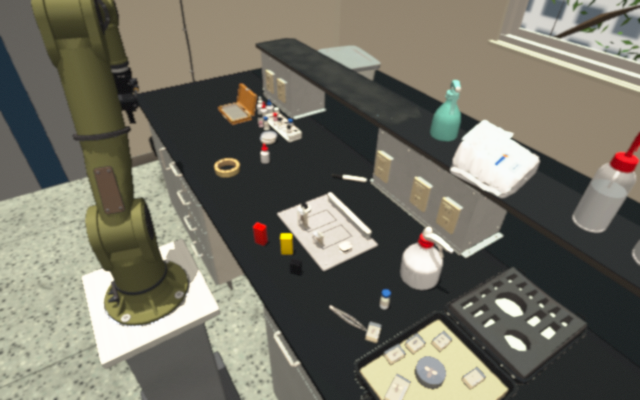

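The stand appears at top px (302-390, 175-236), with the button at about (312,207). Red, yellow and black decoys stand in front of it. Next I'll take an enlarged crop of both views.

```bash
python3 - <<'E'
import cv2,numpy as np
a=cv2.imread("pics/top0.png")[170:260,295:395]
b=cv2.imread("pics/side0.png")[185:275,275:385]
a=cv2.resize(a,None,fx=6,fy=6,interpolation=cv2.INTER_CUBIC);b=cv2.resize(b,None,fx=6,fy=6,interpolation=cv2.INTER_CUBIC)
cv2.imwrite("pics/c_top.png",a);cv2.imwrite("pics/c_side.png",b)
E
```

```text
(no output)
```

View pics/c_top.png

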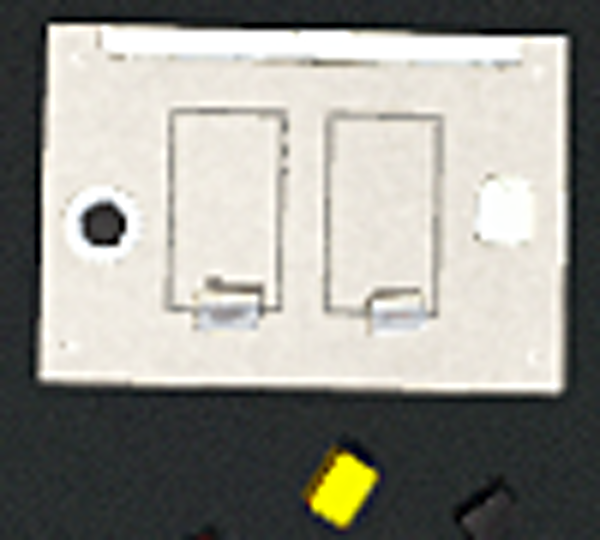

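View pics/c_side.png

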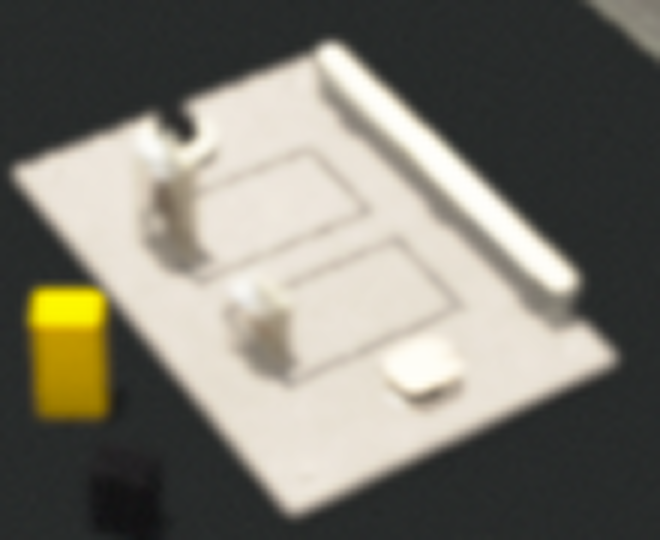

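The tall block is in the left outline: its top face is at c_top px (195-258, 302-328), and in the side view it is the taller one. The short block is in the right outline, and the button is at c_top (104,224).

```bash
cat > h.py <<'E'
import numpy as np,cv2
from bench import ctrl
from scipy.spatial.transform import Rotation as R
def ray(name,uv,z):
    p=ctrl.camera_params(name);T=p["pose"]
    d=T[:3,:3]@np.linalg.inv(p["K"])@[uv[0],uv[1],1.];o=T[:3,3]
    return o+d*(z-o[2])/d[2]
def ct(u,v,z): return ray("top",(295+(u+.5)/6-.5,170+(v+.5)/6-.5),z)
def cs(u,v,z): return ray("side",(275+(u+.5)/6-.5,185+(v+.5)/6-.5),z)
def proj(name,P):
    p=ctrl.camera_params(name);c=np.linalg.inv(p["pose"])@[*P,1];q=p["K"]@c[:3];return q[:2]/q[2]
E
python3 - <<'E'
from h import *
np.set_printoptions(precision=4,suppress=True)
L=[ct(*p,.012) for p in[(48,24),(570,36),(565,393),(38,380)]]
for l in L:print("plate",l)
print("size",*[np.linalg.norm(L[i]-L[(i+1)%4]) for i in range(4)])
yl=(L[0]+L[3]-L[1]-L[2]);a=np.arctan2(-yl[0],yl[1]);xl=L[0]+L[1]-L[2]-L[3];print("yaw",a,np.arctan2(xl[1],xl[0]))
c=sum(L)/4;print("mid",c)
for p in[(170,111),(286,112),(281,310),(168,309)]:print("outL",ct(*p,.012))
for p in[(328,115),(441,117),(435,315),(325,313)]:print("outR",ct(*p,.012))
for p in[(195,303),(258,300),(258,328),(195,330),(228,315)]:print("top tall",ct(*p,.082))
print("short top",ct(397,316,.058))
for p in[(48,24)]:pass
print("button",ct(104,224,.02),cs(178,124,.02))
print("plate side corners",cs(15,172,.012),cs(293,518,.012),cs(620,357,.012))
print("tall foot side",cs(198,270,.012),"short",cs(285,380,.012))
print("tall top side",cs(160,148,.082))
s=ctrl.get_state();print(R.from_rotvec(s["tool_rot"]).as_matrix())
E
```

```text
plate [0.6651 0.0911 0.012 ]
plate [ 0.6626 -0.2094  0.012 ]
plate [ 0.4577 -0.2069  0.012 ]
plate [0.4618 0.0936 0.012 ]
size 0.30052558266034185 0.20493076192811524 0.3005122608915133 0.2033849609695119
yaw -0.011012700610333211 -0.012363149271933178
mid [ 0.5618 -0.0579  0.012 ]
outL [0.6161 0.0206 0.012 ]
outL [ 0.6164 -0.046   0.012 ]
outL [ 0.5031 -0.0441  0.012 ]
outL [0.5029 0.0203 0.012 ]
outR [ 0.615  -0.0701  0.012 ]
outR [ 0.6147 -0.1351  0.012 ]
outR [ 0.5012 -0.1322  0.012 ]
outR [ 0.5016 -0.0693  0.012 ]
top tall [0.5061 0.0067 0.082 ]
top tall [ 0.5081 -0.0273  0.082 ]
top tall [ 0.493  -0.0275  0.082 ]
top tall [0.4916 0.0066 0.082 ]
top tall [ 0.4998 -0.0112  0.082 ]
short top [ 0.5004 -0.1054  0.058 ]
button [0.5505 0.0573 0.02  ] [0.5604 0.0693 0.02  ]
plate side corners [0.4632 0.0898 0.012 ] [ 0.4583 -0.2108  0.012 ] [ 0.6661 -0.2099  0.012 ]
tall foot side [ 0.5104 -0.0353  0.012 ] short [ 0.5058 -0.1303  0.012 ]
tall top side [ 0.5042 -0.0063  0.082 ]
[[-0.9692  0.2463 -0.0004]
 [ 0.2463  0.9692 -0.0017]
 [-0.0001 -0.0017 -1.    ]]
```

Pixels match the known sizes: plate 300 x 204 mm, stage yaw about -0.7°, left outline centre (0.560,-0.012). The tall block's near face is at x≈0.4925, y≈-0.011. I'll move in front of it with the fingers shut and the jaws along world y.

```bash
python3 -m creep '[[[0,-41,-25,0,0,0,-0.12],[0,-82,-49,0,0,0,-0.24],[0,-123,-74,0,0,0,-0.24],[0,-164,-98,0,0,0,-0.24],[0,-205,-123,0,0,0,-0.24]]]' 20; python3 - <<'E'
from h import *
s=ctrl.get_state();M=R.from_rotvec(s["tool_rot"]).as_matrix();print(s["position"],M.round(3),(M.T@(np.array([.43,.23,.2])-s["position"])*1e3).round())
E
```

```text
time: 0.6
position: [0.3295, 0.4586, 0.2222]
tool_rot: [-0.014, -3.141, 0.0]
ft_force: [0.7, 0.1, 0.3]
grip_width: 0.632
[0.32950281 0.45857949 0.222221  ] [[-1.     0.009 -0.   ]
 [ 0.009  1.    -0.   ]
 [ 0.    -0.    -1.   ]] [-102. -228.   22.]
```

```bash
python3 -m creep '[[[0,-20,-45,0,0,0,0],[0,-40,-90,0,0,0,0],[0,-60,-135,0,0,0,0],[0,-80,-180,0,0,0,0],[0,-102,-228,0,0,0,0]]]'; python3 -m creep '[[[0,-4,-48,0,0,0,0],[0,-8,-96,0,0,0,0],[0,-12,-144,0,0,0,0],[0,-16,-192,20,0,0,0],[0,-20,-240,40,0,0,0]]]'; python3 - <<'E'
from h import *
s=ctrl.get_state();M=R.from_rotvec(s["tool_rot"]).as_matrix();print(s["position"],(M.T@(np.array([.455,-.011,.068])-s["position"])*1e3).round())
cv2.imwrite("pics/t1.png",cv2.resize(ctrl.get_image("top")[170:260,275:395,::-1],None,fx=5,fy=5,interpolation=cv2.INTER_CUBIC))
b=cv2.resize(ctrl.get_image("side")[135:275,225:385,::-1],None,fx=5,fy=5,interpolation=cv2.INTER_CUBIC)
cv2.imwrite("pics/s1.png",b[:600])
E
```

```text
time: 1.1
position: [0.4275, 0.232, 0.2223]
tool_rot: [-0.013, -3.141, -0.0]
ft_force: [0.1, 0.3, -0.2]
grip_width: 0.171
time: 1.6
position: [0.445, -0.0041, 0.1841]
tool_rot: [0.014, 3.14, 0.002]
ft_force: [1.4, 0.7, 0.4]
grip_width: 0.001
[ 0.44503086 -0.00406793  0.18410829] [-10.  -7. 116.]
```

View pics/s1.png

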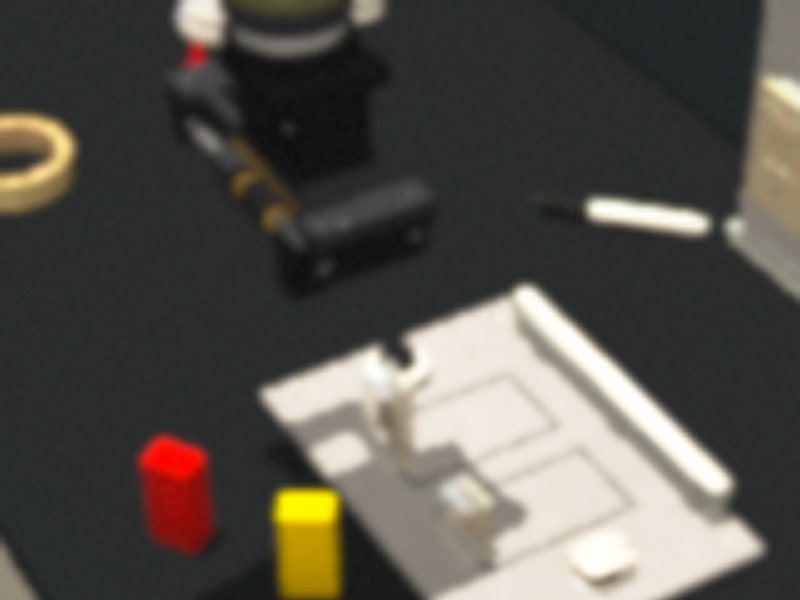

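```bash
python3 - <<'E'
from h import *
s=ctrl.get_state();p=s["position"]
for dz in(0,.019,.07,.2):
  q=proj("side",p+[0,0,dz]);print(dz,q,(q-[225,135])*5, (proj("top",p+[0,0,dz])-[275,170])*5)
print((proj("side",[.5,-.011,.082])-[225,135])*5)
E
```

```text
0 [283.75835284 191.44830864] [293.79176421 282.24154318] [289.93070852 355.86318364]
0.019 [283.50411854 186.42074375] [292.52059271 257.10371877] [291.23412657 357.42372008]
0.07 [282.79580451 172.41360645] [288.97902257 187.06803223] [294.95203303 361.87503834]
0.2 [280.79971108 132.94021783] [278.99855538 -10.29891085] [306.16702933 375.30235778]
[379.25985103 377.51385671]
```

View pics/t1.png

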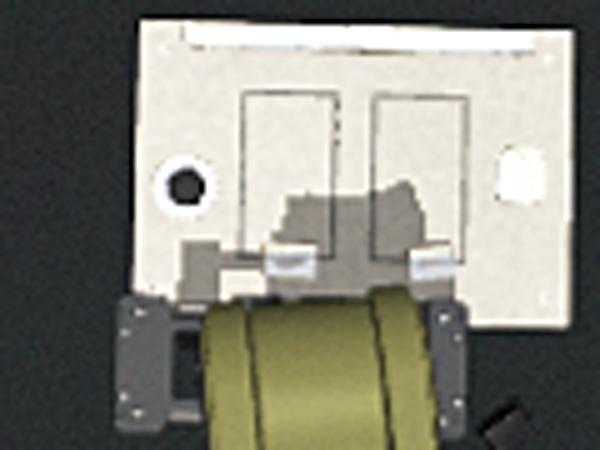

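TCP projections match the picture; the gripper body lies along y, clear of everything. I'll lower to z≈0.068 in front of the tall block.

```bash
python3 -m creep '[[[0,-8,-7,40,0,0,0],[0,-8,-7,75,0,0,0],[0,-8,-7,105,0,0,0],[0,-8,-7,114,0,0,0],[0,-8,-7,114,0,0,0]]]'; python3 -m creep '[[[0,-3,0,0,0,0,0],[0,-6,0,0,0,0,0],[0,-9,0,0,0,0,0],[0,-12,0,0,0,0,0],[0,-12,0,0,0,0,0]]]'
```

```text
time: 2.2
position: [0.4518, -0.0089, 0.0693]
tool_rot: [-0.013, -3.139, 0.001]
ft_force: [-1.7, 0.9, -0.3]
grip_width: 0.008
time: 2.7
position: [0.4657, -0.0093, 0.0707]
tool_rot: [0.014, 3.14, 0.0]
ft_force: [0.5, 0.1, -0.2]
grip_width: 0.002
```

```bash
for i in 1; do :; done; python3 -m creep '[[[0,-2,-1,1,0,0,0],[0,-4,-2,2,0,0,0],[0,-6,-2,2,0,0,0],[0,-8,-2,2,0,0,0],[0,-10,-2,2,0,0,0]]]'; python3 -m creep '[[[0,-2,0,0,0,0,0],[0,-4,0,0,0,0,0],[0,-6,0,0,0,0,0],[0,-8,0,0,0,0,0],[0,-10,0,0,0,0,0]]]'; python3 - <<'E'
from h import *
b=cv2.resize(ctrl.get_image("side")[155:255,265:385,::-1],None,fx=6,fy=6,interpolation=cv2.INTER_CUBIC)
cv2.imwrite("pics/s2.png",b)
E
```

```text
time: 3.2
position: [0.475, -0.0115, 0.0682]
tool_rot: [-0.014, -3.142, -0.0]
ft_force: [1.2, 0.9, 0.2]
grip_width: 0.006
time: 3.7
position: [0.485, -0.0116, 0.0682]
tool_rot: [-0.014, -3.142, -0.0]
ft_force: [-0.5, 0.1, -0.5]
grip_width: 0.003
```

View pics/s2.png

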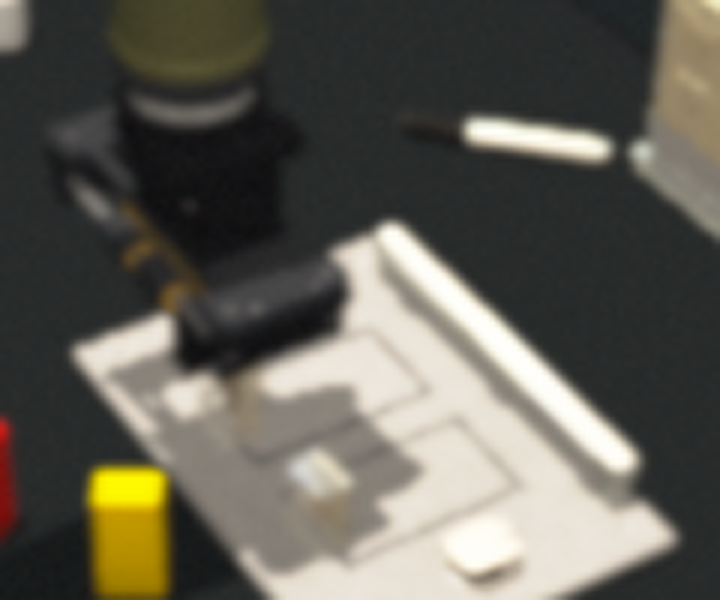

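The block is still about upright at (240,405), with the gripper just above and behind it. I'll keep pushing slowly.

```bash
python3 -m creep '[[[0,-1.5,0,0,0,0,0],[0,-3,0,0,0,0,0],[0,-4.5,0,0,0,0,0],[0,-6,0,0,0,0,0],[0,-8,0,0,0,0,0]]]'; python3 -m creep '[[[0,-1.5,0,0,0,0,0],[0,-3,0,0,0,0,0],[0,-4.5,0,0,0,0,0],[0,-6,0,0,0,0,0],[0,-8,0,0,0,0,0]]]'; python3 - <<'E'
from h import *
b=np.hstack([ctrl.get_image("side")[185:255,275:355,::-1],ctrl.get_image("top")[175:245,320-25:375,::-1]])
cv2.imwrite("pics/s3.png",cv2.resize(b,None,fx=5,fy=5,interpolation=cv2.INTER_CUBIC))
E
```

```text
time: 4.25
position: [0.493, -0.0116, 0.0682]
tool_rot: [0.014, 3.142, 0.0]
ft_force: [0.2, 0.5, -0.3]
grip_width: 0.004
time: 4.75
position: [0.5009, -0.0117, 0.0682]
tool_rot: [-0.014, -3.142, -0.0]
ft_force: [-0.1, -0.5, 1.1]
grip_width: 0.002
```

View pics/s3.png

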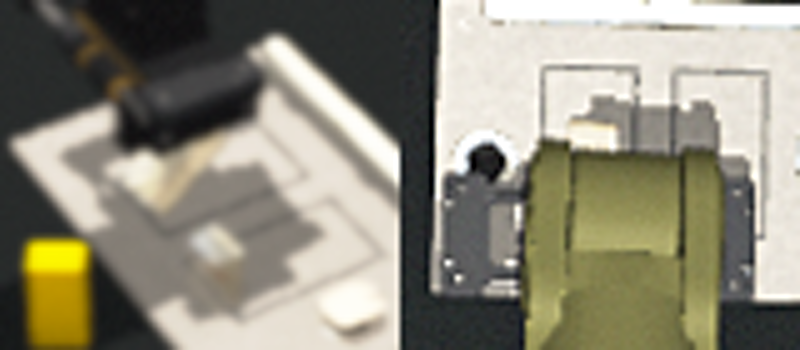

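The block is leaning well over: its beige base shows at (190,165), and its top end at (595,130) in the top view. I'll nudge on gently.

```bash
python3 -m creep '[[[0,-1.5,0,0,0,0,0],[0,-3,0,0,0,0,0],[0,-4,0,0,0,0,0],[0,-4,0,0,0,0,0],[0,-4,0,0,0,0,0]]]'; python3 - <<'E'
from h import *
b=np.hstack([ctrl.get_image("side")[185:255,275:355,::-1],ctrl.get_image("top")[175:245,320-25:375,::-1]])
cv2.imwrite("pics/s4.png",cv2.resize(b,None,fx=5,fy=5,interpolation=cv2.INTER_CUBIC))
E
```

```text
time: 5.35
position: [0.5048, -0.0118, 0.0682]
tool_rot: [-0.014, -3.142, 0.0]
ft_force: [0.0, 0.3, 0.6]
grip_width: 0.004
```

View pics/s4.png

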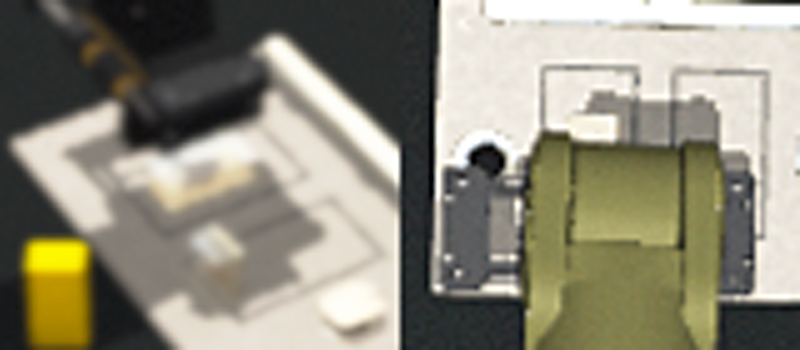

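The block lies flat, clear face up, at (200,180) in the left crop. I'll raise, move above the button, and measure.

```bash
python3 -m creep '[[[0,0,0,-30,0,0,0],[0,0,0,-72,0,0,0],[0,-15,23,-72,0,0,0],[0,-30,46,-72,0,0,0],[0,-45,69,-72,0,0,0]]]'; python3 -m creep '[[[0,0,0,0,0,0,0],[0,0,0,0,0,0,0]]]'; python3 - <<'E'
from h import *
b=np.hstack([ctrl.get_image("side")[175:255,275:355,::-1],ctrl.get_image("top")[170:250,320-25:375,::-1]])
cv2.imwrite("pics/s5.png",cv2.resize(b,None,fx=5,fy=5,interpolation=cv2.INTER_CUBIC))
# triangulate button
for z in(.02,.025,.03,.035,.04):print(z,ct(104,224,z)[:2],cs(178,124,z)[:2])
E
```

```text
time: 5.95
position: [0.5511, 0.0577, 0.1409]
tool_rot: [0.014, 3.14, 0.001]
ft_force: [0.8, -0.8, 0.2]
grip_width: 0.006
time: 6.15
position: [0.5502, 0.057, 0.1399]
tool_rot: [-0.012, -3.141, 0.001]
ft_force: [-0.3, -0.2, 0.3]
grip_width: 0.008
0.02 [0.55054786 0.05731282] [0.56041535 0.069326  ]
0.025 [0.55035924 0.05724681] [0.557386   0.06420423]
0.03 [0.55017062 0.0571808 ] [0.55435666 0.05908245]
0.035 [0.549982   0.05711479] [0.55132732 0.05396067]
0.04 [0.54979338 0.05704878] [0.54829798 0.0488389 ]
```

View pics/s5.png

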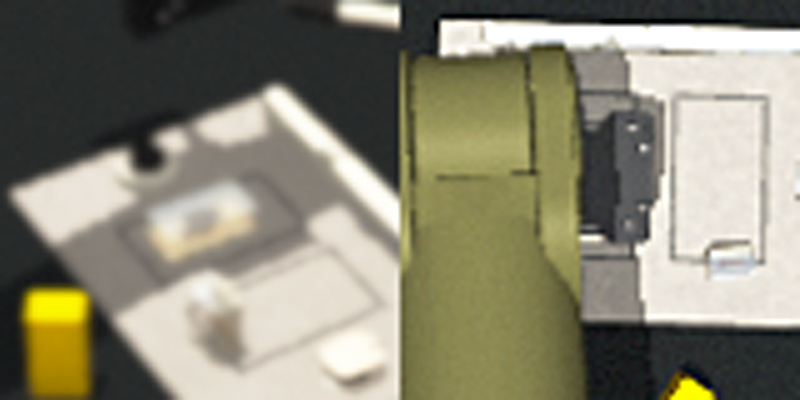

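The block (beige edge from (155,255) to (257,235)) is inside its outline, the short block still stands, and the button shows at (148,153). I'll check these in numbers and then lower.

```bash
python3 - <<'E'
from h import *
f=lambda u,v,z: ray("side",(275+(u+.5)/5-.5,175+(v+.5)/5-.5),z)
o=np.array([.549,-.0577]);c,s=np.cos(-.012),np.sin(-.012);Rm=np.array([[c,-s],[s,c]])
fl=o+Rm@[.01,.045]
for p in[(157,258),(257,240)]:print((Rm.T@(f(*p,.012)[:2]-fl)*1e3).round(1))
for z in(.025,.03,.035):print(z,f(148,153,z)[:2])
E
python3 -m creep '[[[0,0,0,40,0,0,0],[0,0,0,75,0,0,0],[0,0,0,90,0,0,0],[0,0,0,97,0,0,0],[0,0,0,100,0,0,0]]]'
```

```text
[-45.1  -6.3]
[ 21.7 -25.8]
0.025 [0.55737695 0.0645288 ]
0.03 [0.55434766 0.0594052 ]
0.035 [0.55131836 0.05428161]
time: 6.75
position: [0.5508, 0.0564, 0.0405]
tool_rot: [0.015, 3.141, 0.0]
ft_force: [0.0, 1.0, 0.4]
grip_width: 0.003
```

The measured edge is 69.5 mm long, as it should be, but suggests some yaw with only a few mm of margin. Before pressing I'll move the arm aside for a proper top view.

```bash
python3 -m creep '[[[0,0,0,-45,0,0,0],[0,0,0,-90,0,0,0],[0,15,45,-100,0,0,0],[0,30,90,-100,0,0,0],[0,45,135,-100,0,0,0]]]';python3 -m creep '[[[0,0,45,0,0,0,0],[0,0,45,0,0,0,0]]]'; python3 - <<'E'
from h import *
t=ctrl.get_image("top");cv2.imwrite("pics/top6.png",t[:,:,::-1]);cv2.imwrite("pics/side6.png",ctrl.get_image("side")[:,:,::-1])
cv2.imwrite("pics/t6.png",cv2.resize(t[180:235,305:380,::-1],None,fx=10,fy=10,interpolation=cv2.INTER_CUBIC))
E
```

```text
time: 7.25
position: [0.5078, 0.1939, 0.1434]
tool_rot: [0.017, 3.137, 0.005]
ft_force: [1.4, 0.5, -0.9]
grip_width: 0.008
time: 7.45
position: [0.506, 0.2461, 0.1423]
tool_rot: [-0.003, 3.139, 0.009]
ft_force: [0.4, -0.0, -1.1]
grip_width: 0.002
```

View pics/t6.png

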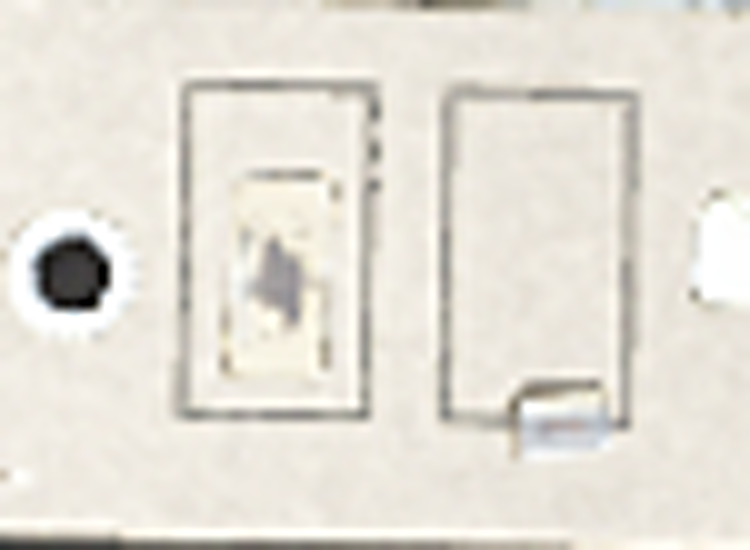

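The top view shows the block (230-335, 175-378) well inside the outline (185-370, 85-415), beetle up. The short block is unmoved and the button at (72,273) agrees with the earlier fix. I'll go back and press.

```bash
python3 -m creep '[[[0,-11,-45,0,0,0,0],[0,-22,-90,0,0,0,0],[0,-33,-135,0,0,0,0],[0,-45,-175,0,0,0,0],[0,-45,-189,0,0,0,0]]]'; python3 -m creep '[[[0,0,0,0,0,0,0],[0,0,0,40,0,0,0],[0,0,0,80,0,0,0],[0,0,0,100,0,0,0],[0,0,0,100,0,0,0]]]'
```

```text
time: 8.05
position: [0.5519, 0.0394, 0.1417]
tool_rot: [0.03, 3.138, -0.004]
ft_force: [0.4, -0.8, 0.8]
grip_width: 0.0
time: 8.55
position: [0.5473, 0.0494, 0.0373]
tool_rot: [-0.011, -3.135, 0.001]
ft_force: [-0.5, 0.6, 0.5]
grip_width: 0.008
```

```bash
python3 -m creep '[[[0,-3,8,-4,0,0,0],[0,-3,8,-4,0,0,0],[0,-3,8,0,0,0,0],[0,-3,8,3,0,0,0],[0,-3,8,3,0,0,0]]]'; python3 -m creep '[[[0,0,0,2,0,0,0],[0,0,0,3,0,0,0],[0,0,0,3,0,0,0]]]'
```

```text
time: 9.05
position: [0.5532, 0.0557, 0.0371]
tool_rot: [-0.014, -3.141, -0.0]
ft_force: [-0.7, -0.2, 0.5]
grip_width: 0.008
time: 9.35
position: [0.5534, 0.0557, 0.0342]
tool_rot: [-0.014, -3.141, 0.0]
ft_force: [-0.6, -0.1, 1.1]
grip_width: 0.002
```

```bash
for r in 1; do :; done; python3 -m creep '[[[0,1,1,1,0,0,0],[0,2,1,2,0,0,0],[0,2,1,2,0,0,0]]]'|grep -E 'posi|ft'; python3 -m creep '[[[0,0,0,1,0,0,0],[0,0,0,2,0,0,0],[0,0,0,2,0,0,0]]]'|grep -E 'posi|ft'
```

```text
position: [0.552, 0.0569, 0.0325]
ft_force: [0.8, -0.5, 1.5]
position: [0.5519, 0.0569, 0.0304]
ft_force: [1.8, -0.0, 3.0]
```

```bash
python3 -m creep '[[[0,0,0,1,0,0,0],[0,0,0,2,0,0,0],[0,0,0,2,0,0,0]]]'|grep -E 'posi|ft'; python3 -m creep '[[[0,0,0,1,0,0,0],[0,0,0,2,0,0,0],[0,0,0,2,0,0,0]]]'|grep -E 'posi|ft'
```

```text
position: [0.552, 0.0569, 0.0285]
ft_force: [1.2, -0.9, 4.1]
position: [0.552, 0.0569, 0.0282]
ft_force: [-3.2, -0.1, 17.4]
```

The button bottomed out at z≈0.028 with 17 N. I'll let it go and move away.

```bash
python3 -m creep '[[[0,0,0,-10,0,0,0],[0,0,0,-50,0,0,0],[0,0,0,-100,0,0,0],[0,10,40,-110,0,0,0],[0,20,85,-110,0,0,0]]]'; python3 -m creep '[[[0,15,45,0,0,0,0],[0,30,90,0,0,0,0],[0,30,100,0,0,0,0],[0,30,100,0,0,0,0],[0,30,100,0,0,0,0]]]'; python3 - <<'E'
from h import *
t=ctrl.get_image("top");a=cv2.imread("pics/top6.png")[:,:,::-1]
d=cv2.absdiff(t,a).max(2);print("top diff stage",d[178:236,300:392].max(),(d[178:236,300:392]>40).sum())
a0=cv2.imread("pics/top0.png")[:,:,::-1];d0=cv2.absdiff(t,a0).max(2)>60
n,_,st,_=cv2.connectedComponentsWithStats(d0.astype("uint8"));print([list(x) for x in st[1:] if x[4]>4])
b=np.hstack([ctrl.get_image("side")[140:350,215:420,::-1],t[110:320,180:480,::-1]])
cv2.imwrite("pics/f.png",cv2.resize(b,None,fx=1.58,fy=1.58,interpolation=cv2.INTER_CUBIC))
E
```

```text
time: 11.05
position: [0.5332, 0.1412, 0.1387]
tool_rot: [0.022, 3.138, 0.002]
ft_force: [0.4, 0.8, -1.0]
grip_width: 0.008
time: 11.55
position: [0.503, 0.2404, 0.1356]
tool_rot: [-0.016, -3.14, 0.003]
ft_force: [0.5, 0.2, 0.7]
grip_width: 0.007
top diff stage 19 0
[[np.int32(197), np.int32(196), np.int32(122), np.int32(204), np.int32(8950)], [np.int32(332), np.int32(197), np.int32(5), np.int32(1), np.int32(5)], [np.int32(331), np.int32(204), np.int32(4), np.int32(8), np.int32(21)], [np.int32(329), np.int32(214), np.int32(10), np.int32(9), np.int32(29)], [np.int32(330), np.int32(221), np.int32(7), np.int32(3), np.int32(9)], [np.int32(0), np.int32(327), np.int32(126), np.int32(73), np.int32(5082)], [np.int32(326), np.int32(326), np.int32(26), np.int32(20), np.int32(281)], [np.int32(339), np.int32(342), np.int32(6), np.int32(3), np.int32(6)], [np.int32(352), np.int32(347), np.int32(5), np.int32(6), np.int32(14)], [np.int32(351), np.int32(357), np.int32(9), np.int32(13), np.int32(56)], [np.int32(319), np.int32(376), np.int32(3), np.int32(5), np.int32(10)], [np.int32(349), np.int32(378), np.int32(8), np.int32(15), np.int32(38)], [np.int32(336), np.int32(394), np.int32(23), np.int32(6), np.int32(74)]]
```

View pics/f.png

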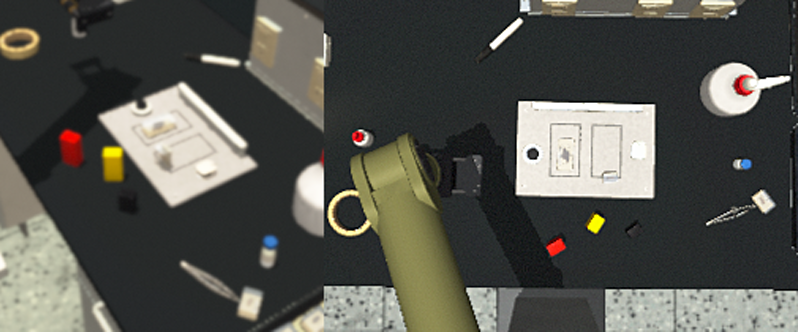

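All is in order: the block is flat in the left outline and the rest of the scene is unmoved. The arm is free, so I'm handing in.

```bash
python3 -c "
from bench import ctrl
print(ctrl.close_job())"
```

```text
the job is handed in; nothing more can be done
None
```

I pushed the tall block (left outline) over with the shut fingers, slowly and near its top. It fell away from the robot and lies flat, beetle face up. I then pressed the lamp button and let it go, and handed the job in at about 11.7 s of the 40 s allowed.

**Block:** The last top view shows it inside the outline with clear margin on all sides. An earlier rough side-view measurement had suggested about 16° of yaw and only a few mm of margin. I moved the arm aside and took a top view before pressing, and it did not bear that out.

**Button:** It bottomed out at tool height z≈0.028 m with 17 N. Contact was at about 0.034 m, so it travelled about 6 mm. Its release I infer from the tool having left it and the button area looking the same from above as before; I had no direct reading of the button.

**Everything else:** Top images from before and after the press show no change on the stand. Compared with the start, the only changes on the bench and stand are the tipped block and the arm with its shadow. The short block stands. The tape roll and the dropper were partly or nearly covered by the arm in the last top view. The tape roll looks in place in the side view, and the dropper was judged from the top view only.

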